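# Clamp the pebble-mosaic sample frame evenly

### The arm

A 6-joint arm with a two-finger parallel gripper is mounted at the origin on the work surface. World frame = base frame: x ahead of the robot, y to its left, z up, the work surface at z = 0. Lengths are in m, angles in rad, forces in N, time in s.
With the tool pointing down it reaches from about 0.325 to 0.9 m from the base axis. Payload 3.5 kg.
Tool frame: the origin (TCP) lies midway between the tips of the shut fingers; the grasp point (between the pads) lies 19 mm behind it; z points along the fingers, y is the line along which they close (so a half turn about z gives the same grasp; the last joint's range is limited). The gripper opens to 85 mm and grips with 20 to 120 N. Pads are 22 mm wide; open, the fingers measure 114 mm over their backs; the gripper's body (76 mm by 85 mm) begins 54 mm behind the grasp point. The pads swing forward as they close: fully open they stand 13 mm farther back than shut.
Start: joints at [1.136, 0.276, -0.026, 1.268, 0, 1.467], TCP at [0.204, 0.591, 0.231] pointing down, gripper open.
Joint ranges: [-3.12, 3.12], [-0.85, 1.88], [-1.08, 1.24], [-1.95, 2.15], [-1.57, 1.53], [-3.14, 3.14]. Speed limits (rad/s): [2.57, 2.57, 3.14, 3.14, 3.14, 3.14].

### API

Orientations are given as a rotation vector (axis times angle).
In Python, from station import state, get_image, camera_model, sign_off, recognise, spot_point gives the robot as it stands.
- The arm moves only by the tool servo_tool, never from a script. Its argument "commands" is one flat list of numbers, 7 for each row, row after row: the shift along the tool's x, y, z in mm, then the turn, a rotation vector about the tool's x, y, z in rad, then the finger opening in mm, from 0 to 85.4. A call has exactly 5 rows; each row shifts and turns the commanded pose from where the row before left it, along the tool's axes as they then stand; what a row does not reach is not made up. A row lasts 1/8 s, in which the tool goes at most 62.5 mm and 10.7 degrees, less where a joint would pass 70% of its speed; a pose out of reach is approached as far as the arm can. A call is refused whole if a number of a shift passes 62.5 or a number of a turn 0.188, either way. A call with a gripper value outside its range is refused whole. The fingers move at their own pace and stop on an object; the grip force is fixed at half the most. Time passes only in rows, so rows that do not move let the fingers close, or fill a call up. It gives the time, the measured TCP pose, the force, the opening and the grip force at its end, in the units of the state.
- state(): the state, without advancing time (a new reading comes with each control period).
- get_image(name): name is "side" or "top"; returns the picture (384x512x3 uint8, red, green, blue); there is no depth.
- camera_model(name): a dict with "fx", "fy", "cx", "cy" (pixels), "k1" (the pictures are not rectified: a ray, as slopes to the right and down, at radius r is drawn at 1 + k1 r^2 times it, then the intrinsics apply), "R" (3x3) and "t" (3): a world point X has camera coordinates R X + t. Camera axes: x right, y down, z forward; pixel columns grow to the right and rows downward; lengths in m; the calibration is good to about 2 mm. A picture is of the moment at which its call begins. camera_model takes no time and is no camera call.
- sign_off(): hands the job in; it is judged then, once.
Trained networks look in the newest picture that a camera, given by its name, has taken for a name from the list of things; names that differ only in an ending like _2 or _b are one class to them, and where a whole thing is asked for, a point or a joint stands for the part that bears it (a point fixed in the world has none). Each returns a list of dicts, best first, with "p" (0 to 1); they miss things now and then, are a little off and sometimes report something else, mostly with a low value. They report only what shows in the picture. A call takes as long as a camera call.
- recognise(name, camera): "bbox" ([left, top, width, height] in pixels, round what is visible of it).
- spot_point(name, camera): "uv" ([column, row] in pixels: a listed point, or the origin of a listed thing).
The state is a dict: "t": time; "joint_pos": joint angles; "qd": joint speeds; "tau": joint torques, N m; "ee_pos": TCP position; "eef_rot": TCP orientation; "contact_force": force on the tool from outside, world axes, zero at the start; "wrist_torque": the same for the moment, N m; "opening": finger opening in m; "grasp_force": force on a finger pad.
Only numpy, scipy, OpenCV 4.12 (cv2) and the standard library are available. Lean on these libraries where they do the work, as an engineer would, in place of code of your own. Each camera call takes 0.05 s, during which the arm holds its last target. There are 200 camera calls.

### The job

Clamp the loose steel frame down over the pebble-mosaic sample with the four hand nuts, working crosswise (a nut, then the one diagonally opposite, then the other pair) and a little at a time so that the frame stays level: first give every nut about an eighth of a turn clockwise, then go round again crosswise until the frame is fully home on its four hidden stops and every nut is snug. Stop as soon as you feel each nut tighten, since overtightening cracks the stone; do not push on the frame, leave the other things on the bench alone, and let go at the end.

Things in the scene. Friction and masses are not known exactly. Their poses are not given: they have to be found in the camera images.
- holder: grey sample holder fixed to the bench: base 220 x 220 x 20 mm with four low lips (top 42 mm above the bench) that locate the frame with 1.5 mm play. Origin at the centre of its underside, on the bench; z up, x and y along its sides
- bed (a point): point on the holder's centre line 34 mm above its underside: the nominal level of four steel stops hidden under the frame, one below each nut. The frame's underside comes to rest on them. Each stop may be up to 0.5 mm higher or lower than this, differently every time, so their real height must be felt
- frame: loose square steel frame, 180 x 180 mm outside, 100 x 100 mm opening, 8 mm thick, about 0.5 kg; origin at the centre of its underside, z up. Starts level, underside about 38 mm above the holder's origin, on rubber buffers at its corners (about 1.5 N per mm each), so about 4 mm above the stops. It jams if tilted more than 0.018 rad, about one degree
- frame_top (a point): centre of the opening, level with the frame's top. Nut load on the frame: buffers give at most 9 N; more means its corner is on its stop. Snug is 15 to 35 N; under 12 N is loose, over 45 N cracks the stone. Moment to turn a nut: 0.08 N m running free, up to 0.17 squeezing the buffers, then steeply up on the stop: 0.3 near 25 N, 0.4 near 35 N. The first pair eases a few N as the frame levels
- nut_a: round hand nut: black ribbed rubber grip, diameter 34 mm, over a 32 mm metal foot; 33 mm tall in all; on an upright stud at holder x, y = +70, +70 mm; origin on its axis at its UNDERSIDE, first 0.2 to 1 mm above the frame. Clockwise from above tightens: sinks 3 mm per rad, stays where left. The rubber twists 0.5 rad per N m over the thread and springs back when let go. Oppo nut_c
- nut_b: hand nut like nut_a, at holder x, y = +70, -70 mm; oppo nut_d
- nut_c: hand nut like nut_a, at holder x, y = -70, -70 mm; oppo nut_a
- nut_d: hand nut like nut_a, at holder x, y = -70, +70 mm; oppo nut_b
- slate: dark slate tile 100 x 100 x 10 mm lying beside the holder; leave alone; origin under its centre
- slip: terracotta brick slip 150 x 50 x 9 mm lying beside the holder; leave alone
- tape: black tape measure 34 x 66 x 62 mm standing beyond the holder; leave alone
- pencil: flat carpenter's pencil 14 x 170 x 9 mm lying on the robot's side of the holder; leave alone
- mallet: rubber mallet lying to the left; leave alone
- mug: white mug 80 mm wide, 90 mm tall, on the left; leave alone
- spacers: white jar 70 mm wide, 90 mm tall, on the right; leave alone
- float_tool: flat spreading tool lying to the right; leave alone

How it is judged:
On the way, in this order (a step that is already met when the one before it is completed fails the run):
1. every nut has been taken down at least 1.5 mm while none is yet tight (distance of each of nut_a, nut_b, nut_c, nut_d from where it was at the start of the episode above 0.0015 m and contact force between each of nut_a, nut_b, nut_c, nut_d and frame below 12 N), for 0.1 s.
2. every nut bears on the frame with more than 12 N (contact force between each of nut_a, nut_b, nut_c, nut_d and frame above 12 N), for 0.2 s.
At the end, for the whole second after the job is handed in: The frame is home on its stops (underside less than 35.2 mm above the holder's origin, tilt under 0.012 rad, at rest), each of the four nuts bears on it with more than 12 N, and the robot has let go (all of step 2 and z of frame in the frame of holder below 0.0352 m and angle between frame's own z axis and vertical below 0.012 rad and linear speed of frame below 0.01 m/s); the robot touches nothing.
It fails at once if a nut bears on the frame with more than 45 N: the stone cracks (contact force between any of nut_a, nut_b, nut_c, nut_d and frame above 45 N).
It fails at once if the frame tilts more than 0.018 rad: one corner is run down too far ahead of the others (angle between frame's own z axis and vertical above 0.018 rad).
It fails at once if not crosswise: two neighbouring nuts are turned down in the first round, or tight in the last, while the other two are not yet ((distance of each of nut_a, nut_b from where it was at the start of the episode above 0.0012 m and distance of each of nut_c, nut_d from where it was at the start of the episode below 0.0005 m) or (distance of each of nut_b, nut_c from where it was at the start of the episode above 0.0012 m and distance of each of nut_a, nut_d from where it was at the start of the episode below 0.0005 m) or (distance of each of nut_c, nut_d from where it was at the start of the episode above 0.0012 m and distance of each of nut_a, nut_b from where it was at the start of the episode below 0.0005 m) or (distance of each of nut_d, nut_a from where it was at the start of the episode above 0.0012 m and distance of each of nut_b, nut_c from where it was at the start of the episode below 0.0005 m) or (contact force between each of nut_a, nut_b and frame above 12 N and contact force between each of nut_c, nut_d and frame below 7 N) or (contact force between each of nut_b, nut_c and frame above 12 N and contact force between each of nut_a, nut_d and frame below 7 N) or (contact force between each of nut_c, nut_d and frame above 12 N and contact force between each of nut_a, nut_b and frame below 7 N) or (contact force between each of nut_d, nut_a and frame above 12 N and contact force between each of nut_b, nut_c and frame below 7 N)).
It fails at once if the robot presses on the frame with more than 15 N (contact force between the arm and frame above 15 N).
It fails at once if a bystander is moved more than 20 mm (distance of any of slate, slip, tape, pencil, mallet, mug, spacers, float_tool from where it was at the start of the episode above 0.02 m).
It also fails if it takes over 72 s, if anything falls off the work surface, if the arm or the gripper's body presses on something with over 40 N, if the wrist force passes 120 N, or if a joint passes its speed limit or range.

## Working session

There is one attempt and no reset: what is moved stays moved. The work goes in short steps, Python scripts to look and compute and a tool call to move; the robot and the scene stay as the last step left them, time stands still between calls to the robot, and variables do not carry over. Pictures are saved under pics/ and viewed, at most 10 in all, crops included, and the job is handed in when it is done.

Besides the shell and the picture viewer there is one more tool, called after ">>>" by a JSON object that holds its "api" and its "payload". servo_tool: Moves the arm, as the interface text tells. Its arguments: {"type":"object","properties":{"commands":{"type":"array"}},"required":["commands"]}

```bash
mkdir -p pics; ls; python3 - <<'E'
from station import *
import cv2,numpy as np
s=state();print({k:np.round(v,3) for k,v in s.items()})
for c in("top","side"):
    im=get_image(c);cv2.imwrite(f"pics/{c}0.png",im[:,:,::-1])
    print(c,camera_model(c))
    for n in("nut_a","frame_top","holder"):
        print(n,[(np.round(d["uv"],1),round(d["p"],2)) for d in spot_point(n,c)])
E
```

```text
pics
{'t': np.float64(0.0), 'joint_pos': array([ 1.136,  0.277, -0.028,  1.268,  0.   ,  1.467]), 'qd': array([-0.001,  0.   ,  0.001, -0.001,  0.001,  0.001]), 'tau': array([ 0.0000e+00, -4.4551e+01,  2.9520e+01,  1.6000e-02,  0.0000e+00,
        0.0000e+00]), 'ee_pos': array([0.203, 0.59 , 0.23 ]), 'eef_rot': array([-5.190e-01, -3.098e+00,  3.000e-03]), 'contact_force': array([ 0.102,  0.109, -0.297]), 'wrist_torque': array([ 0.038,  0.049, -0.028]), 'grasp_force': np.float64(0.0), 'opening': np.float64(0.086)}
top {'fx': 402.72079043724426, 'fy': 402.72079043724426, 'cx': 259.6852657541617, 'cy': 199.3305923570447, 'k1': -0.09459659468407035, 'R': array([[ 0.00135314, -0.99956042, -0.02961634],
       [-0.98975463,  0.00288971, -0.14274954],
       [ 0.14277237,  0.02950607, -0.98931564]]), 't': array([0.01670769, 0.58022469, 1.08387931])}
nut_a [(array([281.1, 212.5]), 0.62), (array([268.7, 168.4]), 0.6), (array([228.1, 229.5]), 0.55), (array([221.7, 181.3]), 0.54)]
frame_top [(array([281.5, 213.4]), 0.49)]
holder [(array([250.3, 198.6]), 0.74)]
side {'fx': 408.90686471625423, 'fy': 408.90686471625423, 'cx': 257.5220857709063, 'cy': 193.99778745642644, 'k1': 0.02369831404935581, 'R': array([[ 0.96322341, -0.26787397, -0.02107585],
       [-0.18587084, -0.60760158, -0.77218673],
       [ 0.194043  ,  0.74770573, -0.63504603]]), 't': array([-0.54918048,  0.16749631,  1.22102507])}
nut_a [(array([286.2, 196.2]), 0.67), (array([264.5, 175.2]), 0.66), (array([228.6, 187.5]), 0.62), (array([247.7, 209.5]), 0.53)]
frame_top [(array([257.9, 190.7]), 0.67)]
holder [(array([259. , 200.9]), 0.71)]
```

```bash
cat >h.py <<'E'
import numpy as np,cv2
from station import *
def px(c,P):
    m=camera_model(c)
    return cv2.projectPoints(np.float64(P).reshape(-1,1,3),cv2.Rodrigues(m["R"])[0],m["t"],
      np.array([[m["fx"],0,m["cx"]],[0,m["fy"],m["cy"]],[0,0,1]]),np.array([m["k1"],0,0,0,0]))[0].reshape(-1,2)
N=np.array([[70,70],[70,-70],[-70,-70],[-70,70]])/1000
def nuts(p,z):
    c,s=np.cos(p[2]),np.sin(p[2]);return np.c_[N@np.array([[c,s],[-s,c]])+p[:2],np.full(4,z)]
E
python3 - <<'E'
from h import *
from scipy.optimize import least_squares
obs={"top":[[281.1,212.5],[268.7,168.4],[228.1,229.5],[221.7,181.3]],"side":[[286.2,196.2],[264.5,175.2],[228.6,187.5],[247.7,209.5]]}
from scipy.optimize import linear_sum_assignment as lsa
def res(p,cs):
    r=[]
    for c in cs:
        D=px(c,nuts(p,.0465))[:,None]-np.array(obs[c]);i,j=lsa((D**2).sum(2));r.append(D[i,j].ravel())
    return np.concatenate(r)
for cs in(["top"],["side"],["top","side"]):
    best=min((least_squares(res,[x,0.02,y],args=(cs,)) for x in(.4,.5,.6) for y in np.arange(-.7,.8,.2)),key=lambda o:o.cost)
    print(cs,best.x,best.cost,best.fun.round(1))
p=best.x;print(nuts(p,.05).round(4))
for c in obs:
    im=cv2.imread(f"pics/{c}0.png")
    for i,q in enumerate(px(c,nuts(p,.0795))):
        cv2.circle(im,tuple(int(v) for v in q.round()),2,(0,0,255),-1)
        cv2.putText(im,"abcd"[i],tuple(int(v) for v in q+8),0,.5,(0,255,255),1)
    cv2.imwrite(f"pics/{c}1.png",im)
im=[cv2.imread(f"pics/{c}1.png") for c in obs]
cv2.imwrite("pics/both.png",cv2.resize(np.hstack(im),(800,300)))
cv2.imwrite("pics/topz.png",cv2.resize(im[0][120:280,160:360],(750,600),interpolation=2))
E
```

```text
['top'] [0.58427344 0.04361956 0.24897424] 14.895035620682057 [-2.  -1.3 -0.8 -0.7 -0.6  3.2  3.3 -1.3]
['side'] [0.58291399 0.05190057 0.2336799 ] 2.0596567875018668 [ 0.2 -1.2 -0.   0.1  0.2  1.4 -0.3 -0.7]
['top', 'side'] [ 0.58331573  0.04567276 -1.32712951] 21.85964933668104 [-1.3 -0.2 -1.5  3.7  2.4 -1.  -2.6 -1.1  0.8  1.1  1.1  2.7  0.1  0.5
  0.5 -0.2]
[[ 0.6681 -0.0054  0.05  ]
 [ 0.5323 -0.0391  0.05  ]
 [ 0.4985  0.0967  0.05  ]
 [ 0.6344  0.1305  0.05  ]]
```

View pics/both.png

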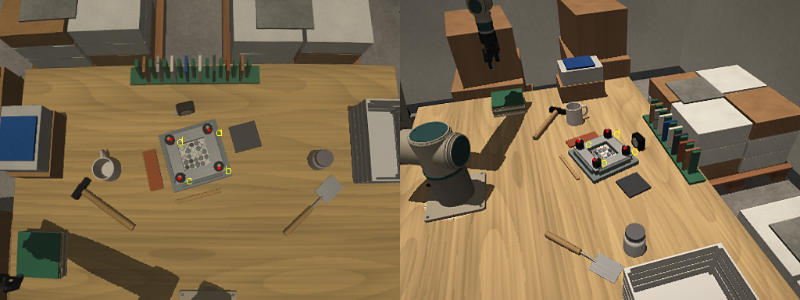

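View pics/topz.png

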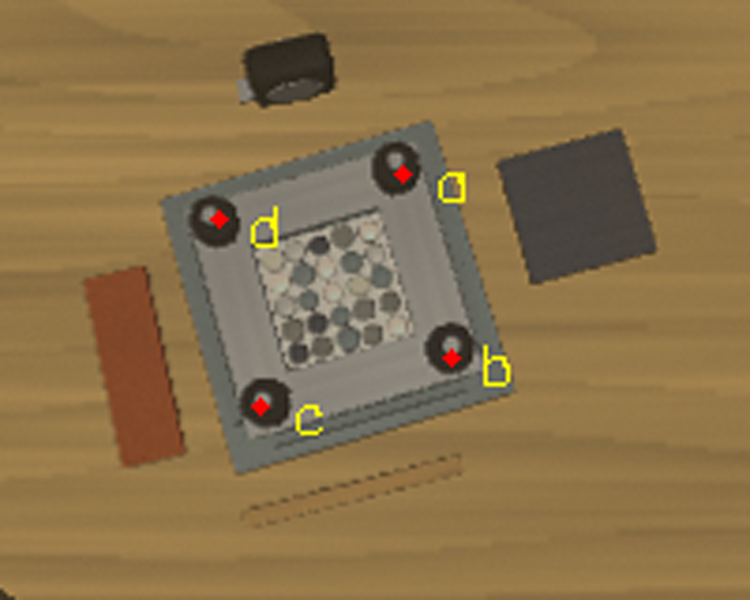

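```bash
python3 - <<'E'
from h import *
from scipy.optimize import least_squares
p0=np.array([.5837,.0465,-1.327])
th=np.linspace(0,2*np.pi,40)
def hullc(c,n,zl):
    P=np.array([[n[0]+.017*np.cos(t),n[1]+.017*np.sin(t),z] for z in(zl,.079) for t in th])
    h=cv2.convexHull(px(c,P).astype(np.float32));m=cv2.moments(h);return [m["m10"]/m["m00"],m["m01"]/m["m00"]],m["m00"]
O={}
for c in("top","side"):
    im=cv2.imread(f"pics/{c}0.png");g=im.max(2)
    O[c]=[]
    for q in px(c,nuts(p0,.07)):
        x,y=q.round().astype(int);m=np.uint8(g[y-14:y+15,x-14:x+15]<62)
        n,l,s,ce=cv2.connectedComponentsWithStats(m)
        k=1+np.argmax(s[1:,4]); cn=cv2.findContours(np.uint8(l==k),0,2)[0][0];M=np.uint8(l==k)*0
        cv2.drawContours(M,[cv2.convexHull(cn)],-1,1,-1);mm=cv2.moments(M,True)
        O[c].append([x-14+mm["m10"]/mm["m00"],y-14+mm["m01"]/mm["m00"]]);print(c,np.round(O[c][-1],1),mm["m00"],s[k])
    print([hullc(c,n,.055)[1] for n in nuts(p0,.07)])
def res(p,cs): return np.concatenate([(np.array([hullc(c,n,.055)[0] for n in nuts(p,.05)])-O[c]).ravel() for c in cs])
for cs in(["top"],["side"],["top","side"]):
    o=least_squares(res,p0,args=(cs,),diff_step=1e-3);print(cs,o.x.round(4),o.fun.round(1))
print(nuts(o.x,.05).round(4))
E
```

```text
top [265.2 164.4] 133.0 [  7   6  12  14 105]
top [279.6 212.3] 125.0 [ 8  5 12 13 96]
top [230.3 226.7] 129.0 [ 9  7 13 12 99]
top [217.  178.4] 138.0 [  7   8  13  14 103]
[139.399321035482, 134.01699566841125, 136.3824972336879, 140.52508835238405]
side [289.1 192.6] 138.0 [ 11   9  11  15 126]
side [252.1 208.5] 169.0 [ 11   9  13  16 144]
side [227.3 185.3] 186.0 [  2  11  20  13 130]
side [265.6 171.2] 118.0 [ 10  10  11  13 107]
[118.4793701195158, 128.77180602191947, 110.54921408300288, 101.9239191103261]
['top'] [ 0.588   0.0475 -1.2876] [ 0.1 -0.2  0.3  0.2 -0.1  0.2 -0.3 -0.1]
['side'] [ 0.5857  0.0386 -1.2726] [-0.2 -0.1 -0.5  0.3  1.6 -0.  -0.9 -0.1]
['top', 'side'] [ 0.5875  0.0456 -1.2825] [ 0.7 -0.1  1.1  0.2  0.8  0.4  0.3  0.2 -0.4 -1.3 -0.8 -1.3  1.8 -1.6
 -0.7 -1.4]
[[ 0.6745 -0.0017  0.05  ]
 [ 0.5403 -0.0415  0.05  ]
 [ 0.5005  0.0928  0.05  ]
 [ 0.6347  0.1326  0.05  ]]
```

>>> {"api": "servo_tool", "payload": {"commands": [-44,-37,8,0,0,0,85,-44,-37,8,0,0,0,85,-44,-37,8,0,0,0,85,-44,-37,8,0,0,0,85,-44,-37,8,0,0,0,85]}}

```text
t: 1.02
ee_pos: [0.3522, 0.3429, 0.1914]
eef_rot: [0.518, 3.098, 0.001]
contact_force: [0.9, 0.8, -0.4]
opening: 0.0852
grasp_force: 0.0
```

>>> {"api": "servo_tool", "payload": {"commands": [-44,-37,10,0,0,0,85,-44,-37,10,0,0,0,85,-44,-37,10,0,0,0,85,-44,-37,10,0,0,0,85,-44,-37,10,0,0,0,85]}}

```text
t: 1.65
ee_pos: [0.5001, 0.096, 0.1414]
eef_rot: [0.519, 3.097, 0.001]
contact_force: [0.9, 1.2, -0.2]
opening: 0.0848
grasp_force: 0.0
```

```bash
cat >>h.py <<'E'
from scipy.spatial.transform import Rotation as Ro
P0=np.array([.588,.0475,-1.2876])
def st(tgt=None,P=P0):
    s=state();R=Ro.from_rotvec(s["eef_rot"]).as_matrix();p=s["ee_pos"]
    print("t %.2f"%s["t"],"p",(p*1000).round(1),"yaw %.3f"%np.arctan2(R[1,0],R[0,0]),"tilt",R[:2,2].round(3),"F",np.round(s["contact_force"],1),"Ftool",(R.T@s["contact_force"]).round(1),"M",np.round(s["wrist_torque"],3),"Mz_tool %.3f"%(R.T@s["wrist_torque"])[2],"op %.1f"%(s["opening"]*1e3),"g",round(float(s["grasp_force"])),"j6 %.2f"%s["joint_pos"][5])
    if tgt is not None:
        n=nuts(P,.051)["abcd".index(tgt)];print("to",tgt,n.round(4),"tool mm",((R.T@(n-p))*1000).round(1))
E
python3 -c "from h import *;st('c')
for i in 'abd':st(i)"
```

```text
t 1.65 p [500.1  96.  141.4] yaw 2.810 tilt [0.001 0.   ] F [ 0.9  1.2 -0.2] Ftool [-0.4  1.4  0.2] M [ 0.052 -0.023  0.022] Mz_tool -0.022 op 84.8 g 0 j6 0.39
to c [0.5012 0.0952 0.051 ] tool mm [-1.2 -0.5 90.4]
t 1.65 p [500.1  96.  141.4] yaw 2.810 tilt [0.001 0.   ] F [ 0.9  1.2 -0.2] Ftool [-0.4  1.4  0.2] M [ 0.052 -0.023  0.022] Mz_tool -0.022 op 84.8 g 0 j6 0.39
to a [ 6.748e-01 -2.000e-04  5.100e-02] tool mm [-196.4  -34.1   90.6]
t 1.65 p [500.1  96.  141.4] yaw 2.810 tilt [0.001 0.   ] F [ 0.9  1.2 -0.2] Ftool [-0.4  1.4  0.2] M [ 0.052 -0.023  0.022] Mz_tool -0.022 op 84.8 g 0 j6 0.39
to b [ 0.5403 -0.0393  0.051 ] tool mm [ -82.  -114.9   90.4]
t 1.65 p [500.1  96.  141.4] yaw 2.810 tilt [0.001 0.   ] F [ 0.9  1.2 -0.2] Ftool [-0.4  1.4  0.2] M [ 0.052 -0.023  0.022] Mz_tool -0.022 op 84.8 g 0 j6 0.39
to d [0.6357 0.1343 0.051 ] tool mm [-115.6   80.3   90.6]
```

>>> {"api": "servo_tool", "payload": {"commands": [-1,-0.5,40,0,0,0,85,0,0,40,0,0,0,60,0,0,10,0,0,0,45,0,0,0,0,0,0,30,0,0,0,0,0,0,25]}}

```text
t: 2.28
ee_pos: [0.4982, 0.0951, 0.0513]
eef_rot: [-0.519, -3.096, 0.009]
contact_force: [-2.4, -6.5, -6.7]
opening: 0.0325
grasp_force: 60.1
```

```bash
python3 -c "
from h import *
st('c')
im=get_image('side');cv2.imwrite('pics/g.png',cv2.resize(im[110:230,190:350,::-1],(800,600)))"
```

```text
t 2.27 p [498.2  95.1  51.3] yaw 2.809 tilt [-0.003 -0.006] F [-2.4 -6.5 -6.7] Ftool [ 0.2 -6.9  6.7] M [-1.203  0.34  -0.051] Mz_tool 0.053 op 32.5 g 60 j6 0.40
to c [0.5012 0.0952 0.051 ] tool mm [-2.8  1.   0.3]
```

View pics/g.png

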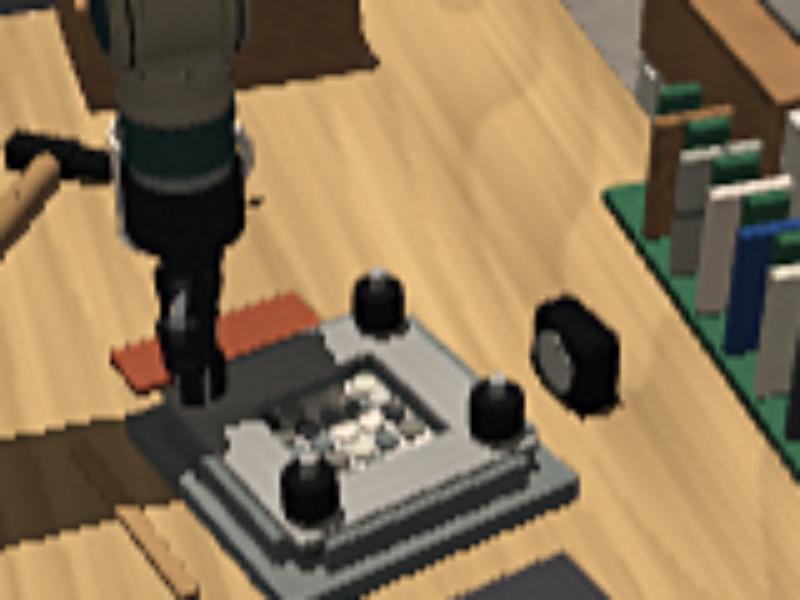

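>>> {"api": "servo_tool", "payload": {"commands": [0,0,0.5,0,0,0.15,25,0,0,0.5,0,0,0.15,25,0,0,0.5,0,0,0.15,25,0,0,0,0,0,0,25,0,0,0,0,0,0,25]}}

```text
t: 2.95
ee_pos: [0.4986, 0.0956, 0.0502]
eef_rot: [-1.197, -2.905, 0.007]
contact_force: [-1.4, -5.4, -6.5]
opening: 0.0322
grasp_force: 60.0
```

```bash
python3 -c "
from h import *
st('c')"
```

```text
t 2.95 p [498.6  95.6  50.2] yaw 2.360 tilt [-0.002 -0.004] F [-1.4 -5.4 -6.5] Ftool [-2.8 -4.8  6.5] M [-0.947  0.268  0.102] Mz_tool -0.101 op 32.2 g 60 j6 0.85
to c [0.5012 0.0952 0.051 ] tool mm [-2.2  1.6 -0.8]
```

>>> {"api": "servo_tool", "payload": {"commands": [0,0,0.4,0,0,0.12,25,0,0,0.3,0,0,0.11,25,0,0,0,0,0,0,25,0,0,0,0,0,0,85,0,0,0,0,0,0,85]}}

```text
t: 3.58
ee_pos: [0.5018, 0.0976, 0.0508]
eef_rot: [1.52, 2.746, 0.004]
contact_force: [0.3, -0.6, 0.1]
opening: 0.0672
grasp_force: 0.0
```

```bash
python3 -c "
from h import *
st('c')"
```

```text
t 3.58 p [501.8  97.6  50.8] yaw 2.131 tilt [0.004 0.001] F [ 0.3 -0.6  0.1] Ftool [-0.6 -0.1 -0.1] M [ 0.032 -0.032  0.032] Mz_tool -0.032 op 67.2 g 0 j6 1.08
to c [0.5012 0.0952 0.051 ] tool mm [-1.8 -1.8 -0.2]
```

>>> {"api": "servo_tool", "payload": {"commands": [0,0,-12,0,0,-0.17,85,0,0,-12,0,0,-0.17,85,0,0,-12,0,0,-0.17,85,0,0,-12,0,0,-0.17,85,-50,-9,0,0,0,0,85]}}

```text
t: 4.2
ee_pos: [0.5434, 0.0737, 0.0989]
eef_rot: [0.511, 3.099, 0.002]
contact_force: [1.0, 0.1, 0.4]
opening: 0.0849
grasp_force: 0.0
```

>>> {"api": "servo_tool", "payload": {"commands": [-47.7,-9.2,0,0,0,0,85,-47.7,-9.2,0,0,0,0,85,-47.7,-9.2,0,0,0,0,85,0,0,15,0,0,0,85,0,0,0,0,0,0,85]}}

```text
t: 4.82
ee_pos: [0.6689, -0.0001, 0.0808]
eef_rot: [-0.518, -3.095, -0.0]
contact_force: [-0.9, 0.2, -0.7]
opening: 0.085
grasp_force: 0.0
```

```bash
sed -i 's/^P0=.*/P0=np.array([.5854,.0477,-1.2876])/' h.py; python3 -c "
from h import *
st('a')"
```

```text
t 4.83 p [ 6.689e+02 -1.000e-01  8.080e+01] yaw 2.810 tilt [-0.003  0.001] F [-0.9  0.2 -0.7] Ftool [ 1.  -0.1  0.7] M [ 0.02   0.022 -0.007] Mz_tool 0.006 op 85.0 g 0 j6 0.23
to a [0.6722 0.     0.051 ] tool mm [-3.1  1.2 29.7]
```

>>> {"api": "servo_tool", "payload": {"commands": [-2,0.5,15,0,0,0,70,0,0,14.5,0,0,0,50,0,0,0,0,0,0,30,0,0,0,0,0,0,25,0,0,0,0,0,0,25]}}

```text
t: 5.45
ee_pos: [0.6704, 0.0004, 0.051]
eef_rot: [-0.517, -3.094, -0.002]
contact_force: [-1.9, 3.7, -8.5]
opening: 0.0326
grasp_force: 60.1
```

```bash
python3 -c "
from h import *
st('a');st()"
```

```text
t 5.45 p [6.704e+02 4.000e-01 5.100e+01] yaw 2.811 tilt [-0.004  0.002] F [-1.9  3.7 -8.5] Ftool [3.  2.9 8.5] M [0.687 0.384 0.002] Mz_tool -0.004 op 32.6 g 60 j6 0.23
to a [0.6722 0.     0.051 ] tool mm [-1.8  0.2  0. ]
t 5.45 p [6.704e+02 4.000e-01 5.100e+01] yaw 2.811 tilt [-0.004  0.002] F [-1.9  3.7 -8.5] Ftool [3.  2.9 8.5] M [0.687 0.384 0.002] Mz_tool -0.004 op 32.6 g 60 j6 0.23
```

>>> {"api": "servo_tool", "payload": {"commands": [0,0,0.5,0,0,0.17,25,0,0,0.5,0,0,0.17,25,0,0,0.5,0,0,0.17,25,0,0,0.5,0,0,0.17,25,0,0,0,0,0,0,25]}}

```text
t: 6.08
ee_pos: [0.6716, 0.0019, 0.0492]
eef_rot: [-1.519, -2.745, -0.006]
contact_force: [1.8, 6.6, -8.6]
opening: 0.0322
grasp_force: 60.2
```

```bash
python3 -c "
from h import *
st('a')"
```

```text
t 6.08 p [671.6   1.9  49.2] yaw 2.131 tilt [-0.002  0.005] F [ 1.8  6.6 -8.6] Ftool [4.6 5.  8.6] M [ 1.434 -0.044  0.063] Mz_tool -0.066 op 32.2 g 60 j6 0.92
to a [0.6722 0.     0.051 ] tool mm [-1.9 -0.5 -1.8]
```

>>> {"api": "servo_tool", "payload": {"commands": [0,0,0,0,0,0,85,0,0,0,0,0,0,85,0,0,-15,0,0,-0.17,85,0,0,-15,0,0,-0.17,85,0,0,-15,0,0,-0.17,85]}}

```text
t: 6.7
ee_pos: [0.6738, -0.0016, 0.0976]
eef_rot: [0.772, 3.042, -0.001]
contact_force: [0.3, -0.3, -0.2]
opening: 0.0851
grasp_force: 0.0
```

>>> {"api": "servo_tool", "payload": {"commands": [0,0,-2,0,0,-0.17,85,27,38.3,0,0,0,0,85,27,38.3,0,0,0,0,85,27,38.4,0,0,0,0,85,0,0,15,0,0,0,85]}}

```text
t: 7.32
ee_pos: [0.6351, 0.1369, 0.0852]
eef_rot: [0.512, 3.094, 0.002]
contact_force: [0.9, -0.3, 0.4]
opening: 0.0851
grasp_force: 0.0
```

```bash
sed -i 's/^P0=.*/P0=np.array([.585,.0487,-1.28])/' h.py; python3 -c "
from h import *
st('d')"
```

```text
t 7.33 p [635.1 136.9  85.2] yaw 2.813 tilt [0.006 0.   ] F [ 0.9 -0.3  0.4] Ftool [-1.   0.  -0.4] M [-0.097 -0.009  0.014] Mz_tool -0.015 op 85.1 g 0 j6 0.44
to d [0.632  0.1358 0.051 ] tool mm [ 2.8 -2.1 34.2]
```

>>> {"api": "servo_tool", "payload": {"commands": [2,-1.5,16,0,0,0,70,0,0,15,0,0,0,50,0,0,0,0,0,0,30,0,0,0,0,0,0,25,0,0,0,0,0,0,25]}}

```text
t: 7.95
ee_pos: [0.6303, 0.1346, 0.0498]
eef_rot: [-0.518, -3.096, -0.005]
contact_force: [1.0, 5.7, -6.6]
opening: 0.0322
grasp_force: 60.3
```

```bash
python3 -c "
from h import *
st('d')"
```

```text
t 7.95 p [630.3 134.6  49.8] yaw 2.810 tilt [-0.002  0.004] F [ 1.   5.7 -6.6] Ftool [0.9 5.7 6.6] M [ 0.954 -0.231  0.096] Mz_tool -0.099 op 32.2 g 60 j6 0.44
to d [0.632  0.1358 0.051 ] tool mm [-1.2  1.7 -1.2]
```

>>> {"api": "servo_tool", "payload": {"commands": [0,0,0.4,0,0,0.17,25,0,0,0.4,0,0,0.17,25,0,0,0.4,0,0,0.17,25,0,0,0.4,0,0,0.17,25,0,0,0,0,0,0,25]}}

```text
t: 8.57
ee_pos: [0.6316, 0.1365, 0.0481]
eef_rot: [-1.52, -2.745, -0.011]
contact_force: [4.6, 9.5, -10.6]
opening: 0.0322
grasp_force: 60.4
```

```bash
python3 -c "
from h import *
st('d')"
```

```text
t 8.57 p [631.6 136.5  48.1] yaw 2.130 tilt [0.    0.008] F [  4.6   9.5 -10.6] Ftool [ 5.6  8.9 10.7] M [ 1.847 -0.823  0.171] Mz_tool -0.176 op 32.2 g 60 j6 1.12
to d [0.632  0.1358 0.051 ] tool mm [-0.7 -0.  -2.9]
```

>>> {"api": "servo_tool", "payload": {"commands": [0,0,0,0,0,0,85,0,0,0,0,0,0,85,0,0,-15,0,0,-0.17,85,0,0,-15,0,0,-0.17,85,0,0,-18,0,0,-0.17,85]}}

```text
t: 9.2
ee_pos: [0.6311, 0.1328, 0.0988]
eef_rot: [0.773, 3.045, -0.001]
contact_force: [0.9, 0.8, 0.2]
opening: 0.0852
grasp_force: 0.0
```

>>> {"api": "servo_tool", "payload": {"commands": [0,0,-2,0,0,-0.17,85,8,-48.2,0,0,0,0,85,8,-48.2,0,0,0,0,85,8,-48.2,0,0,0,0,85,8,-48.2,0,0,0,0,85]}}

```text
t: 9.82
ee_pos: [0.5375, -0.0402, 0.1008]
eef_rot: [0.52, 3.097, -0.001]
contact_force: [-0.3, -0.5, 0.6]
opening: 0.0851
grasp_force: 0.0
```

>>> {"api": "servo_tool", "payload": {"commands": [0,0,5,0,0,0,85,0,0,0,0,0,0,85,0,0,0,0,0,0,85,0,0,0,0,0,0,85,0,0,0,0,0,0,85]}}

```text
t: 10.45
ee_pos: [0.5384, -0.0376, 0.0951]
eef_rot: [0.517, 3.099, 0.0]
contact_force: [0.1, -0.7, 0.6]
opening: 0.0853
grasp_force: 0.0
```

```bash
python3 -c "
from h import *
st('b')"
```

```text
t 10.45 p [538.4 -37.6  95.1] yaw 2.811 tilt [ 0. -0.] F [ 0.1 -0.7  0.6] Ftool [-0.3 -0.7 -0.6] M [-0.053 -0.012 -0.002] Mz_tool 0.002 op 85.3 g 0 j6 0.14
to b [ 0.538  -0.0384  0.051 ] tool mm [ 0.1 -0.9 44.1]
```

>>> {"api": "servo_tool", "payload": {"commands": [0,-0.5,22,0,0,0,70,0,0,22,0,0,0,50,0,0,0,0,0,0,30,0,0,0,0,0,0,25,0,0,0,0,0,0,25]}}

```text
t: 11.08
ee_pos: [0.5358, -0.0387, 0.05]
eef_rot: [-0.519, -3.095, 0.001]
contact_force: [-2.4, -3.1, -9.6]
opening: 0.0327
grasp_force: 60.3
```

```bash
python3 -c "
from h import *
st('b')"
```

```text
t 11.07 p [535.8 -38.7  50. ] yaw 2.810 tilt [-0.004 -0.   ] F [-2.4 -3.1 -9.6] Ftool [ 1.3 -3.8  9.7] M [-0.401  0.536 -0.01 ] Mz_tool 0.011 op 32.7 g 60 j6 0.14
to b [ 0.538  -0.0384  0.051 ] tool mm [-2.  1. -1.]
```

>>> {"api": "servo_tool", "payload": {"commands": [0,0,0.4,0,0,0.17,25,0,0,0.4,0,0,0.17,25,0,0,0.4,0,0,0.17,25,0,0,0.4,0,0,0.17,25,0,0,0,0,0,0,25]}}

```text
t: 11.7
ee_pos: [0.5372, -0.0371, 0.0484]
eef_rot: [-1.517, -2.748, -0.005]
contact_force: [0.8, 3.9, -16.7]
opening: 0.0326
grasp_force: 60.7
```

```bash
python3 -c "
from h import *
st('b')"
```

```text
t 11.70 p [537.2 -37.1  48.4] yaw 2.133 tilt [-0.001  0.004] F [  0.8   3.9 -16.7] Ftool [ 2.8  2.8 16.8] M [ 0.899 -0.303  0.1  ] Mz_tool -0.102 op 32.6 g 61 j6 0.82
to b [ 0.538  -0.0384  0.051 ] tool mm [-1.6 -0.1 -2.6]
```

>>> {"api": "servo_tool", "payload": {"commands": [0,0,0.5,0,0,0.16,25,0,0,0.5,0,0,0.16,25,0,0,0.5,0,0,0.16,25,0,0,0,0,0,0,25,0,0,0,0,0,0,25]}}

```text
t: 12.32
ee_pos: [0.5388, -0.0367, 0.0472]
eef_rot: [-2.125, -2.311, -0.008]
contact_force: [3.7, 5.2, -17.9]
opening: 0.0326
grasp_force: 60.9
```

```bash
python3 -c "
from h import *
st('b')"
```

```text
t 12.32 p [538.8 -36.7  47.2] yaw 1.655 tilt [0.002 0.005] F [  3.7   5.2 -17.9] Ftool [ 4.8  4.1 17.9] M [ 1.185 -0.979  0.141] Mz_tool -0.143 op 32.6 g 61 j6 1.30
to b [ 0.538  -0.0384  0.051 ] tool mm [-1.7 -0.9 -3.8]
```

>>> {"api": "servo_tool", "payload": {"commands": [0,0,0,0,0,0,85,0,0,0,0,0,0,85,0,0,-16,0,0,-0.18,85,0,0,-16,0,0,-0.18,85,0,0,-18,0,0,-0.18,85]}}

```text
t: 12.95
ee_pos: [0.5391, -0.0394, 0.1001]
eef_rot: [1.429, 2.794, 0.0]
contact_force: [1.3, 0.4, 0.2]
opening: 0.0852
grasp_force: 0.0
```

>>> {"api": "servo_tool", "payload": {"commands": [0,0,-1,0,0,-0.18,85,0,0,0,0,0,-0.18,85,0,0,0,0,0,-0.18,85,0,0,0,0,0,-0.08,85,-8,48.8,0,0,0,0,85]}}

```text
t: 13.58
ee_pos: [0.5622, 0.0027, 0.1007]
eef_rot: [0.524, 3.095, -0.002]
contact_force: [1.0, 0.5, 0.4]
opening: 0.0849
grasp_force: 0.0
```

>>> {"api": "servo_tool", "payload": {"commands": [-8,48.8,0,0,0,0,85,-8,48.8,0,0,0,0,85,-8,48.8,0,0,0,0,85,0,0,0,0,0,0,85,0,0,0,0,0,0,85]}}

```text
t: 14.2
ee_pos: [0.6322, 0.1351, 0.0999]
eef_rot: [0.518, 3.097, -0.001]
contact_force: [-0.5, -0.0, -0.4]
opening: 0.0848
grasp_force: 0.0
```

```bash
python3 -c "
from h import *
st('d')"
```

```text
t 14.20 p [632.2 135.1  99.9] yaw 2.810 tilt [ 0.001 -0.001] F [-0.5 -0.  -0.4] Ftool [ 0.5 -0.2  0.4] M [ 0.02   0.022 -0.05 ] Mz_tool 0.050 op 84.8 g 0 j6 0.44
to d [0.632  0.1358 0.051 ] tool mm [ 0.5  0.6 48.9]
```

>>> {"api": "servo_tool", "payload": {"commands": [0,1,25,0,0,0,70,0,0,26,0,0,0,50,0,0,0,0,0,0,30,0,0,0,0,0,0,25,0,0,0,0,0,0,25]}}

```text
t: 14.82
ee_pos: [0.6295, 0.1352, 0.0466]
eef_rot: [-0.519, -3.094, 0.004]
contact_force: [-2.9, -1.2, -10.6]
opening: 0.0324
grasp_force: 60.5
```

```bash
python3 -c "
from h import *
st('d')"
```

```text
t 14.82 p [629.5 135.2  46.6] yaw 2.809 tilt [-0.005 -0.002] F [ -2.9  -1.2 -10.6] Ftool [ 2.4 -2.  10.6] M [-0.419  0.606 -0.004] Mz_tool 0.005 op 32.4 g 61 j6 0.44
to d [0.632  0.1358 0.051 ] tool mm [-2.2  1.4 -4.4]
```

>>> {"api": "servo_tool", "payload": {"commands": [0,0,0.5,0,0,0.16,25,0,0,0.5,0,0,0.16,25,0,0,0.5,0,0,0.16,25,0,0,0,0,0,0,25,0,0,0,0,0,0,25]}}

```text
t: 15.45
ee_pos: [0.6306, 0.137, 0.0455]
eef_rot: [-1.235, -2.885, -0.0]
contact_force: [-2.0, 2.9, -14.1]
opening: 0.0325
grasp_force: 60.6
```

```bash
python3 -c "
from h import *
st('d')"
```

```text
t 15.45 p [630.6 137.   45.5] yaw 2.333 tilt [-0.003  0.001] F [ -2.    2.9 -14.1] Ftool [ 3.4  0.5 14.1] M [0.599 0.589 0.19 ] Mz_tool -0.191 op 32.5 g 61 j6 0.92
to d [0.632  0.1358 0.051 ] tool mm [-1.8  0.2 -5.5]
```

>>> {"api": "servo_tool", "payload": {"commands": [0,0,0,0,0,0,85,0,0,0,0,0,0,85,0,0,-16,0,0,-0.16,85,0,0,-16,0,0,-0.16,85,0,0,-18,0,0,-0.16,85]}}

```text
t: 16.08
ee_pos: [0.6344, 0.136, 0.0993]
eef_rot: [0.51, 3.095, 0.001]
contact_force: [-0.0, -0.9, -0.4]
opening: 0.0848
grasp_force: 0.0
```

>>> {"api": "servo_tool", "payload": {"commands": [-27.2,-38,0,0,0,0,85,-27.2,-38,0,0,0,0,85,-27.2,-38,0,0,0,0,85,0,0,0,0,0,0,85,0,0,0,0,0,0,85]}}

```text
t: 16.7
ee_pos: [0.6733, 0.0016, 0.0981]
eef_rot: [0.519, 3.095, 0.0]
contact_force: [-0.6, 0.1, 0.2]
opening: 0.0851
grasp_force: 0.0
```

```bash
python3 -c "
from h import *
st('a')"
```

```text
t 16.70 p [673.3   1.6  98.1] yaw 2.809 tilt [ 0.003 -0.   ] F [-0.6  0.1  0.2] Ftool [ 0.6 -0.1 -0.2] M [0.062 0.001 0.017] Mz_tool -0.017 op 85.1 g 0 j6 0.24
to a [0.6721 0.0017 0.051 ] tool mm [ 1.3 -0.3 47.1]
```

>>> {"api": "servo_tool", "payload": {"commands": [0.5,1,24,0,0,0,70,0,0,25,0,0,0,50,0,0,0,0,0,0,30,0,0,0,0,0,0,25,0,0,0,0,0,0,25]}}

```text
t: 17.32
ee_pos: [0.6683, 0.0017, 0.0459]
eef_rot: [-0.518, -3.092, 0.01]
contact_force: [-3.5, -6.4, -7.8]
opening: 0.0324
grasp_force: 60.3
```

```bash
python3 -c "
from h import *
st('a')"
```

```text
t 17.32 p [668.3   1.7  45.9] yaw 2.809 tilt [-0.007 -0.005] F [-3.5 -6.4 -7.8] Ftool [ 1.2 -7.2  7.8] M [-1.145  0.618 -0.033] Mz_tool 0.038 op 32.4 g 60 j6 0.24
to a [0.6721 0.0017 0.051 ] tool mm [-3.6  1.3 -5.1]
```

>>> {"api": "servo_tool", "payload": {"commands": [0,0,0.5,0,0,0.16,25,0,0,0.5,0,0,0.16,25,0,0,0.5,0,0,0.16,25,0,0,0,0,0,0,25,0,0,0,0,0,0,25]}}

```text
t: 17.95
ee_pos: [0.6698, 0.0036, 0.0447]
eef_rot: [-1.235, -2.885, 0.002]
contact_force: [-2.1, -1.2, -10.0]
opening: 0.0325
grasp_force: 60.3
```

```bash
python3 -c "
from h import *
st('a')"
```

```text
t 17.95 p [669.8   3.6  44.7] yaw 2.333 tilt [-0.004  0.   ] F [ -2.1  -1.2 -10. ] Ftool [ 0.6 -2.4 10.1] M [-0.127  0.473  0.041] Mz_tool -0.041 op 32.5 g 60 j6 0.72
to a [0.6721 0.0017 0.051 ] tool mm [-3.   0.4 -6.3]
```

>>> {"api": "servo_tool", "payload": {"commands": [0,0,0,0,0,0,85,0,0,0,0,0,0,85,0,0,-18,0,0,-0.16,85,0,0,-18,0,0,-0.16,85,0,0,-18,0,0,-0.16,85]}}

```text
t: 18.58
ee_pos: [0.6739, 0.0032, 0.1027]
eef_rot: [0.509, 3.095, 0.001]
contact_force: [0.6, -0.2, 0.1]
opening: 0.0848
grasp_force: 0.0
```

>>> {"api": "servo_tool", "payload": {"commands": [49,8,0,0,0,0,85,49,8,0,0,0,0,85,49,8,0,0,0,0,85,49,8,0,0,0,0,85,0,0,0,0,0,0,85]}}

```text
t: 19.2
ee_pos: [0.4944, 0.0986, 0.1009]
eef_rot: [-0.514, -3.099, -0.001]
contact_force: [0.7, -0.7, 0.3]
opening: 0.0848
grasp_force: 0.0
```

```bash
python3 -c "
from h import *
st('c')"
```

```text
t 19.20 p [494.4  98.6 100.9] yaw 2.813 tilt [0.    0.001] F [ 0.7 -0.7  0.3] Ftool [-0.9 -0.5 -0.3] M [-0.001 -0.03  -0.011] Mz_tool 0.011 op 84.8 g 0 j6 0.40
to c [0.4979 0.0957 0.051 ] tool mm [-4.2 -1.7 49.9]
```

>>> {"api": "servo_tool", "payload": {"commands": [-4,-1.5,25,0,0,0,70,0,0,26,0,0,0,50,0,0,0,0,0,0,30,0,0,0,0,0,0,25,0,0,0,0,0,0,25]}}

```text
t: 19.82
ee_pos: [0.5007, 0.094, 0.0492]
eef_rot: [0.519, 3.098, -0.001]
contact_force: [-0.1, -1.9, -7.2]
opening: 0.0326
grasp_force: 60.2
```

```bash
python3 -c "
from h import *
st('c')"
```

```text
t 19.82 p [500.7  94.   49.2] yaw 2.809 tilt [ 0.001 -0.001] F [-0.1 -1.9 -7.2] Ftool [-0.5 -1.8  7.2] M [-0.452 -0.116 -0.038] Mz_tool 0.038 op 32.6 g 60 j6 0.39
to c [0.4979 0.0957 0.051 ] tool mm [ 3.2  0.7 -1.9]
```

>>> {"api": "servo_tool", "payload": {"commands": [0,0,0.5,0,0,0.16,25,0,0,0.5,0,0,0.16,25,0,0,0.5,0,0,0.16,25,0,0,0,0,0,0,25,0,0,0,0,0,0,25]}}

```text
t: 20.45
ee_pos: [0.5004, 0.0935, 0.0477]
eef_rot: [1.237, 2.887, -0.003]
contact_force: [-0.4, -5.0, -4.8]
opening: 0.0324
grasp_force: 60.1
```

```bash
python3 -c "
from h import *
st('c')"
```

```text
t 20.45 p [500.4  93.5  47.7] yaw 2.332 tilt [ 0.    -0.002] F [-0.4 -5.  -4.8] Ftool [-3.4 -3.7  4.8] M [-1.113  0.13   0.112] Mz_tool -0.113 op 32.4 g 60 j6 0.87
to c [0.4979 0.0957 0.051 ] tool mm [ 3.3 -0.4 -3.3]
```

>>> {"api": "servo_tool", "payload": {"commands": [0,0,0.2,0,0,0.06,25,0,0,0.2,0,0,0.06,25,0,0,0.2,0,0,0.06,25,0,0,0.2,0,0,0.06,25,0,0,0,0,0,0.06,25]}}

```text
t: 21.08
ee_pos: [0.5001, 0.0934, 0.0471]
eef_rot: [1.657, 2.668, -0.004]
contact_force: [-1.0, -5.9, -3.5]
opening: 0.0326
grasp_force: 60.3
```

```bash
python3 -c "
from h import *
st('c')"
```

```text
t 21.07 p [500.1  93.4  47.1] yaw 2.030 tilt [-0.    -0.003] F [-1.  -5.9 -3.5] Ftool [-4.8 -3.6  3.5] M [-1.233  0.324  0.154] Mz_tool -0.155 op 32.6 g 60 j6 1.17
to c [0.4979 0.0957 0.051 ] tool mm [ 3.1 -1.  -3.9]
```

>>> {"api": "servo_tool", "payload": {"commands": [0,0,0,0,0,0,85,0,0,0,0,0,0,85,0,0,-18,0,0,-0.187,85,0,0,-18,0,0,-0.187,85,0,0,-18,0,0,-0.187,85]}}

```text
t: 21.7
ee_pos: [0.5013, 0.0952, 0.102]
eef_rot: [0.842, 3.025, 0.003]
contact_force: [0.6, 0.7, -0.3]
opening: 0.0849
grasp_force: 0.0
```

>>> {"api": "servo_tool", "payload": {"commands": [0,0,0,0,0,-0.187,85,0,0,0,0,0,-0.032,85,-48,-8.2,0,0,0,0,85,-48,-8.2,0,0,0,0,85,-48,-8.2,0,0,0,0,85]}}

```text
t: 22.32
ee_pos: [0.6298, 0.024, 0.1006]
eef_rot: [0.521, 3.098, 0.001]
contact_force: [-0.0, 0.7, 0.9]
opening: 0.0851
grasp_force: 0.0
```

>>> {"api": "servo_tool", "payload": {"commands": [-48,-8.2,0,0,0,0,85,0,0,0,0,0,0,85,0,0,0,0,0,0,85,0,0,0,0,0,0,85,0,0,0,0,0,0,85]}}

```text
t: 22.95
ee_pos: [0.6701, 0.0017, 0.1007]
eef_rot: [-0.518, -3.098, -0.0]
contact_force: [0.8, 0.2, 0.9]
opening: 0.0851
grasp_force: 0.0
```

```bash
python3 -c "
from h import *
st('a')"
```

```text
t 22.95 p [670.1   1.7 100.7] yaw 2.810 tilt [-0.001  0.   ] F [0.8 0.2 0.9] Ftool [-0.7  0.4 -0.9] M [ 0.007  0.041 -0.014] Mz_tool 0.014 op 85.1 g 0 j6 0.24
to a [0.6721 0.0017 0.051 ] tool mm [-1.9  0.7 49.7]
```

>>> {"api": "servo_tool", "payload": {"commands": [-1.5,0,26,0,0,0,70,0,0,26,0,0,0,50,0,0,0,0,0,0,30,0,0,0,0,0,0,25,0,0,0,0,0,0,25]}}

```text
t: 23.58
ee_pos: [0.6697, 0.0009, 0.047]
eef_rot: [-0.518, -3.093, 0.0]
contact_force: [-4.0, -0.2, -10.7]
opening: 0.0325
grasp_force: 60.6
```

>>> {"api": "servo_tool", "payload": {"commands": [0,0,0.2,0,0,0.06,25,0,0,0.2,0,0,0.06,25,0,0,0.2,0,0,0.06,25,0,0,0.2,0,0,0.06,25,0,0,0,0,0,0.06,25]}}

```text
t: 24.2
ee_pos: [0.6702, 0.0019, 0.0465]
eef_rot: [-0.975, -2.981, -0.002]
contact_force: [-3.2, 1.6, -11.1]
opening: 0.0328
grasp_force: 60.4
```

```bash
python3 -c "
from h import *
st('a')"
```

```text
t 24.20 p [670.2   1.9  46.5] yaw 2.509 tilt [-0.004  0.003] F [ -3.2   1.6 -11.1] Ftool [ 3.5 -0.6 11.2] M [0.615 0.56  0.17 ] Mz_tool -0.171 op 32.8 g 60 j6 0.54
to a [0.6721 0.0017 0.051 ] tool mm [-1.6  1.  -4.5]
```

>>> {"api": "servo_tool", "payload": {"commands": [0,0,0,0,0,0,85,0,0,0,0,0,0,85,0,0,-18,0,0,-0.1,85,0,0,-18,0,0,-0.1,85,0,0,-18,0,0,-0.1,85]}}

```text
t: 24.82
ee_pos: [0.6749, -0.0001, 0.1048]
eef_rot: [0.512, 3.094, 0.0]
contact_force: [-0.5, -0.5, 0.5]
opening: 0.0851
grasp_force: 0.0
```

>>> {"api": "servo_tool", "payload": {"commands": [27,38,0,0,0,0,85,27,38,0,0,0,0,85,27,38,0,0,0,0,85,0,0,0,0,0,0,85,0,0,0,0,0,0,85]}}

```text
t: 25.45
ee_pos: [0.6348, 0.1345, 0.1035]
eef_rot: [0.517, 3.095, 0.001]
contact_force: [0.8, 0.0, -0.7]
opening: 0.0846
grasp_force: 0.0
```

```bash
python3 -c "
from h import *
st('d')"
```

```text
t 25.45 p [634.8 134.5 103.5] yaw 2.810 tilt [ 0.004 -0.   ] F [ 0.8  0.  -0.7] Ftool [-0.7  0.3  0.7] M [-0.031 -0.012  0.025] Mz_tool -0.025 op 84.6 g 0 j6 0.44
to d [0.632  0.1358 0.051 ] tool mm [ 3.3  0.3 52.5]
```

>>> {"api": "servo_tool", "payload": {"commands": [2,0.5,27,0,0,0,70,0,0,27,0,0,0,50,0,0,0,0,0,0,30,0,0,0,0,0,0,25,0,0,0,0,0,0,25]}}

```text
t: 26.08
ee_pos: [0.6303, 0.1349, 0.0466]
eef_rot: [-0.519, -3.096, 0.003]
contact_force: [0.3, -1.2, -13.3]
opening: 0.0324
grasp_force: 60.6
```

>>> {"api": "servo_tool", "payload": {"commands": [0,0,0.2,0,0,0.06,25,0,0,0.2,0,0,0.06,25,0,0,0.2,0,0,0.06,25,0,0,0.2,0,0,0.06,25,0,0,0,0,0,0,25]}}

```text
t: 26.7
ee_pos: [0.6306, 0.1356, 0.0461]
eef_rot: [-0.884, -3.013, 0.001]
contact_force: [1.7, 0.8, -15.4]
opening: 0.0327
grasp_force: 60.7
```

```bash
python3 -c "
from h import *
st('d')"
```

```text
t 26.70 p [630.6 135.6  46.1] yaw 2.571 tilt [-0.002 -0.   ] F [  1.7   0.8 -15.4] Ftool [-1.   1.6 15.4] M [ 0.149 -0.145  0.068] Mz_tool -0.069 op 32.7 g 61 j6 0.68
to d [0.632  0.1358 0.051 ] tool mm [-1.   0.9 -4.9]
```

>>> {"api": "servo_tool", "payload": {"commands": [0,0,0.1,0,0,0.03,25,0,0,0.1,0,0,0.03,25,0,0,0.1,0,0,0.03,25,0,0,0.1,0,0,0.03,25,0,0,0,0,0,0,25]}}

```text
t: 27.32
ee_pos: [0.6309, 0.1359, 0.046]
eef_rot: [-1.065, -2.954, -0.0]
contact_force: [1.8, 2.8, -21.1]
opening: 0.0325
grasp_force: 61.2
```

```bash
python3 -c "
from h import *
st('d')"
```

```text
t 27.32 p [630.9 135.9  46. ] yaw 2.450 tilt [-0.001  0.   ] F [  1.8   2.8 -21.1] Ftool [ 0.4  3.3 21.1] M [ 0.396 -0.273  0.147] Mz_tool -0.148 op 32.5 g 61 j6 0.80
to d [0.632  0.1358 0.051 ] tool mm [-0.9  0.7 -5. ]
```

>>> {"api": "servo_tool", "payload": {"commands": [0,0,0,0,0,0,85,0,0,0,0,0,0,85,0,0,-18,0,0,-0.12,85,0,0,-18,0,0,-0.12,85,0,0,-18,0,0,-0.12,85]}}

```text
t: 27.95
ee_pos: [0.6338, 0.1356, 0.1045]
eef_rot: [0.512, 3.094, 0.001]
contact_force: [-0.4, -0.2, 0.2]
opening: 0.085
grasp_force: 0.0
```

>>> {"api": "servo_tool", "payload": {"commands": [8,-48.4,0,0,0,0,85,8,-48.4,0,0,0,0,85,8,-48.4,0,0,0,0,85,8,-48.4,0,0,0,0,85,0,0,0,0,0,0,85]}}

```text
t: 28.58
ee_pos: [0.5386, -0.0398, 0.1034]
eef_rot: [0.525, 3.093, -0.002]
contact_force: [-0.1, 0.3, -0.4]
opening: 0.085
grasp_force: 0.0
```

```bash
python3 -c "
from h import *
st('b')"
```

```text
t 28.57 p [538.6 -39.8 103.4] yaw 2.805 tilt [ 0.004 -0.002] F [-0.1  0.3 -0.4] Ftool [0.2 0.2 0.4] M [ 0.004 -0.001 -0.008] Mz_tool 0.009 op 85.0 g 0 j6 0.14
to b [ 0.538  -0.0384  0.051 ] tool mm [ 1.2  1.1 52.4]
```

>>> {"api": "servo_tool", "payload": {"commands": [0.5,0.5,27,0,0,0,70,0,0,28,0,0,0,50,0,0,0,0,0,0,30,0,0,0,0,0,0,25,0,0,0,0,0,0,25]}}

```text
t: 29.2
ee_pos: [0.5362, -0.0386, 0.0457]
eef_rot: [-0.52, -3.095, 0.012]
contact_force: [-2.6, -8.3, -7.7]
opening: 0.0325
grasp_force: 60.2
```

>>> {"api": "servo_tool", "payload": {"commands": [0,0,0.2,0,0,0.06,25,0,0,0.2,0,0,0.06,25,0,0,0.2,0,0,0.06,25,0,0,0.2,0,0,0.06,25,0,0,0,0,0,0,25]}}

```text
t: 29.82
ee_pos: [0.5366, -0.038, 0.0453]
eef_rot: [-0.887, -3.012, 0.01]
contact_force: [-3.9, -6.7, -6.6]
opening: 0.0321
grasp_force: 60.3
```

```bash
python3 -c "
from h import *
st('b')"
```

```text
t 29.82 p [536.6 -38.   45.3] yaw 2.569 tilt [-0.003 -0.006] F [-3.9 -6.7 -6.6] Ftool [-0.3 -7.7  6.7] M [-1.231  0.544  0.156] Mz_tool -0.156 op 32.1 g 60 j6 0.38
to b [ 0.538  -0.0384  0.051 ] tool mm [-1.4  0.4 -5.7]
```

>>> {"api": "servo_tool", "payload": {"commands": [0,0,0.1,0,0,0.03,25,0,0,0.1,0,0,0.03,25,0,0,0.1,0,0,0.03,25,0,0,0.1,0,0,0.03,25,0,0,0,0,0,0,25]}}

```text
t: 30.45
ee_pos: [0.5368, -0.0378, 0.045]
eef_rot: [-1.065, -2.955, 0.009]
contact_force: [-2.6, -5.3, -6.0]
opening: 0.0325
grasp_force: 60.3
```

```bash
python3 -c "
from h import *
st('b')"
```

```text
t 30.45 p [536.8 -37.8  45. ] yaw 2.449 tilt [-0.002 -0.005] F [-2.6 -5.3 -6. ] Ftool [-1.4 -5.7  6. ] M [-1.125  0.554  0.15 ] Mz_tool -0.150 op 32.5 g 60 j6 0.50
to b [ 0.538  -0.0384  0.051 ] tool mm [-1.3  0.2 -6. ]
```

>>> {"api": "servo_tool", "payload": {"commands": [0,0,0.1,0,0,0.03,25,0,0,0.1,0,0,0.03,25,0,0,0.1,0,0,0.03,25,0,0,0,0,0,0,25,0,0,0,0,0,0,25]}}

```text
t: 31.08
ee_pos: [0.537, -0.0376, 0.0448]
eef_rot: [-1.197, -2.904, 0.008]
contact_force: [-2.9, -6.3, -4.8]
opening: 0.0325
grasp_force: 60.4
```

```bash
python3 -c "
from h import *
for i in range(3):st();get_image('top')"
```

```text
t 31.07 p [537.  -37.6  44.8] yaw 2.360 tilt [-0.002 -0.005] F [-2.9 -6.3 -4.8] Ftool [-2.3 -6.5  4.8] M [-0.977  0.504  0.175] Mz_tool -0.175 op 32.5 g 60 j6 0.59
t 31.12 p [537.  -37.6  44.8] yaw 2.360 tilt [-0.002 -0.005] F [-2.6 -5.4 -5.9] Ftool [-1.9 -5.7  5.9] M [-0.992  0.474  0.152] Mz_tool -0.152 op 32.4 g 60 j6 0.59
t 31.18 p [537.  -37.6  44.8] yaw 2.360 tilt [-0.002 -0.005] F [-2.2 -5.4 -5.9] Ftool [-2.3 -5.4  5.9] M [-0.987  0.482  0.158] Mz_tool -0.158 op 32.6 g 60 j6 0.59
```

>>> {"api": "servo_tool", "payload": {"commands": [0,0,0,0,0,0,85,0,0,0,0,0,0,85,0,0,-18,0,0,-0.15,85,0,0,-18,0,0,-0.15,85,0,0,-18,0,0,-0.15,85]}}

```text
t: 31.85
ee_pos: [0.5389, -0.036, 0.0999]
eef_rot: [0.51, 3.098, 0.001]
contact_force: [1.4, -0.4, 0.1]
opening: 0.085
grasp_force: 0.0
```

>>> {"api": "servo_tool", "payload": {"commands": [-8,48.8,0,0,0,0,85,-8,48.8,0,0,0,0,85,-8,48.8,0,0,0,0,85,-8,48.8,0,0,0,0,85,0,0,0,0,0,0,85]}}

```text
t: 32.48
ee_pos: [0.6344, 0.1415, 0.0996]
eef_rot: [0.511, 3.096, 0.003]
contact_force: [-0.9, 0.2, 1.0]
opening: 0.0853
grasp_force: 0.0
```

```bash
python3 -c "
from h import *
st('d')"
```

```text
t 32.48 p [634.4 141.5  99.6] yaw 2.814 tilt [0.004 0.001] F [-0.9  0.2  1. ] Ftool [ 0.9 -0.1 -1.1] M [-0.034 -0.027 -0.026] Mz_tool 0.026 op 85.3 g 0 j6 0.45
to d [0.632  0.1358 0.051 ] tool mm [ 0.6 -6.3 48.5]
```

>>> {"api": "servo_tool", "payload": {"commands": [0.5,-4,26,0,0,0,70,0,0,25,0,0,0,50,0,0,0,0,0,0,30,0,0,0,0,0,0,25,0,0,0,0,0,0,25]}}

```text
t: 33.1
ee_pos: [0.628, 0.1355, 0.0459]
eef_rot: [-0.517, -3.095, -0.004]
contact_force: [0.2, 5.5, -11.6]
opening: 0.0324
grasp_force: 60.6
```

>>> {"api": "servo_tool", "payload": {"commands": [0,0,0.1,0,0,0.04,25,0,0,0.1,0,0,0.04,25,0,0,0.1,0,0,0.04,25,0,0,0,0,0,0.04,25,0,0,0,0,0,0,25]}}

```text
t: 33.72
ee_pos: [0.6283, 0.1363, 0.0457]
eef_rot: [-0.761, -3.044, -0.006]
contact_force: [2.1, 7.4, -12.4]
opening: 0.0327
grasp_force: 60.6
```

```bash
python3 -c "
from h import *
st('d')"
```

```text
t 33.73 p [628.3 136.3  45.7] yaw 2.652 tilt [-0.003  0.005] F [  2.1   7.4 -12.4] Ftool [ 1.6  7.4 12.4] M [ 1.246 -0.158  0.245] Mz_tool -0.249 op 32.7 g 61 j6 0.60
to d [0.632  0.1358 0.051 ] tool mm [-3.4  1.3 -5.3]
```

>>> {"api": "servo_tool", "payload": {"commands": [0,0,0,0,0,0,85,0,0,0,0,0,0,85,0,0,-18,0,0,-0.08,85,0,0,-18,0,0,-0.08,85,0,0,-18,0,0,0,85]}}

```text
t: 34.35
ee_pos: [0.6306, 0.1338, 0.1028]
eef_rot: [0.521, 3.096, 0.0]
contact_force: [1.2, 0.2, 0.2]
opening: 0.0854
grasp_force: 0.0
```

>>> {"api": "servo_tool", "payload": {"commands": [8,-48.2,0,0,0,0,85,8,-48.2,0,0,0,0,85,8,-48.2,0,0,0,0,85,8,-48.2,0,0,0,0,85,0,0,0,0,0,0,85]}}

```text
t: 34.98
ee_pos: [0.5355, -0.0401, 0.1018]
eef_rot: [0.528, 3.097, -0.001]
contact_force: [0.3, -0.4, 0.3]
opening: 0.0848
grasp_force: 0.0
```

```bash
python3 -c "
from h import *
st('b')"
```

```text
t 34.98 p [535.5 -40.1 101.8] yaw 2.804 tilt [ 0.    -0.001] F [ 0.3 -0.4  0.3] Ftool [-0.5 -0.3 -0.3] M [ 0.011 -0.017 -0.032] Mz_tool 0.032 op 84.8 g 0 j6 0.14
to b [ 0.538  -0.0384  0.051 ] tool mm [-1.8  2.4 50.8]
```

>>> {"api": "servo_tool", "payload": {"commands": [-2,1,27,0,0,0,70,0,0,26,0,0,0,50,0,0,0,0,0,0,30,0,0,0,0,0,0,25,0,0,0,0,0,0,25]}}

```text
t: 35.6
ee_pos: [0.5366, -0.0388, 0.047]
eef_rot: [-0.52, -3.094, 0.009]
contact_force: [-3.0, -7.0, -8.8]
opening: 0.0328
grasp_force: 60.3
```

>>> {"api": "servo_tool", "payload": {"commands": [0,0,0.1,0,0,0.04,25,0,0,0.1,0,0,0.04,25,0,0,0.1,0,0,0.04,25,0,0,0,0,0,0.04,25,0,0,0,0,0,0,25]}}

```text
t: 36.22
ee_pos: [0.5368, -0.0385, 0.0469]
eef_rot: [-0.765, -3.043, 0.008]
contact_force: [-3.0, -5.6, -8.1]
opening: 0.0324
grasp_force: 60.3
```

```bash
python3 -c "
from h import *
st('b')"
```

```text
t 36.23 p [536.8 -38.5  46.9] yaw 2.649 tilt [-0.005 -0.004] F [-3.  -5.6 -8.1] Ftool [-0.1 -6.3  8.1] M [-0.981  0.479  0.173] Mz_tool -0.170 op 32.4 g 60 j6 0.30
to b [ 0.538  -0.0384  0.051 ] tool mm [-1.1  0.6 -4.1]
```

Still only on the buffer; continue in small steps.

>>> {"api": "servo_tool", "payload": {"commands": [0,0,0.1,0,0,0.03,25,0,0,0.1,0,0,0.03,25,0,0,0.1,0,0,0.03,25,0,0,0,0,0,0,25,0,0,0,0,0,0,25]}}

```text
t: 36.85
ee_pos: [0.5369, -0.0383, 0.0468]
eef_rot: [-0.901, -3.006, 0.008]
contact_force: [-2.8, -5.0, -5.9]
opening: 0.0322
grasp_force: 60.4
```

```bash
python3 -c "
from h import *
st('b')"
```

```text
t 36.85 p [536.9 -38.3  46.8] yaw 2.559 tilt [-0.005 -0.004] F [-2.8 -5.  -5.9] Ftool [-0.4 -5.7  5.9] M [-0.912  0.472  0.238] Mz_tool -0.236 op 32.2 g 60 j6 0.39
to b [ 0.538  -0.0384  0.051 ] tool mm [-1.   0.5 -4.2]
```

>>> {"api": "servo_tool", "payload": {"commands": [0,0,0,0,0,0.025,25,0,0,0,0,0,0.025,25,0,0,0,0,0,0,25,0,0,0,0,0,0,25,0,0,0,0,0,0,25]}}

```text
t: 37.48
ee_pos: [0.537, -0.0382, 0.0467]
eef_rot: [-0.975, -2.983, 0.007]
contact_force: [-1.4, -5.2, -6.5]
opening: 0.0327
grasp_force: 60.3
```

```bash
python3 -c "
from h import *
st('b')"
```

```text
t 37.48 p [537.  -38.2  46.7] yaw 2.510 tilt [-0.004 -0.004] F [-1.4 -5.2 -6.5] Ftool [-2.  -5.   6.5] M [-0.845  0.387  0.236] Mz_tool -0.234 op 32.7 g 60 j6 0.44
to b [ 0.538  -0.0384  0.051 ] tool mm [-0.9  0.4 -4.3]
```

>>> {"api": "servo_tool", "payload": {"commands": [0,0,0,0,0,0.02,25,0,0,0,0,0,0,85,0,0,0,0,0,-0.1,85,0,0,-27,0,0,-0.1,85,0,0,-27,0,0,-0.12,85]}}

```text
t: 38.1
ee_pos: [0.5401, -0.0368, 0.1032]
eef_rot: [0.512, 3.098, 0.001]
contact_force: [0.4, 0.2, -0.3]
opening: 0.0853
grasp_force: 0.0
```

>>> {"api": "servo_tool", "payload": {"commands": [-38,27.2,0,0,0,0,85,-38,27.2,0,0,0,0,85,-38,27.2,0,0,0,0,85,0,0,0,0,0,0,85,0,0,0,0,0,0,85]}}

```text
t: 38.72
ee_pos: [0.6733, 0.0032, 0.1019]
eef_rot: [0.518, 3.098, 0.0]
contact_force: [-0.3, -0.1, 0.3]
opening: 0.0853
grasp_force: 0.0
```

```bash
python3 -c "
from h import *
st('a')"
```

```text
t 38.73 p [673.3   3.2 101.9] yaw 2.810 tilt [0. 0.] F [-0.3 -0.1  0.3] Ftool [ 0.3 -0.2 -0.3] M [ 0.006 -0.039 -0.046] Mz_tool 0.046 op 85.3 g 0 j6 0.24
to a [0.6721 0.0017 0.051 ] tool mm [ 0.6 -1.8 50.9]
```

>>> {"api": "servo_tool", "payload": {"commands": [0,-1,27,0,0,0,70,0,0,26,0,0,0,50,0,0,0,0,0,0,30,0,0,0,0,0,0,25,0,0,0,0,0,0,25]}}

```text
t: 39.35
ee_pos: [0.6692, 0.0013, 0.0468]
eef_rot: [-0.519, -3.092, 0.003]
contact_force: [-5.7, -2.3, -7.2]
opening: 0.0326
grasp_force: 60.5
```

>>> {"api": "servo_tool", "payload": {"commands": [0,0,0.1,0,0,0.04,25,0,0,0.1,0,0,0.04,25,0,0,0.1,0,0,0.04,25,0,0,0,0,0,0,25,0,0,0,0,0,0,25]}}

```text
t: 39.98
ee_pos: [0.6694, 0.0017, 0.0467]
eef_rot: [-0.702, -3.055, 0.002]
contact_force: [-5.0, -1.5, -8.1]
opening: 0.0325
grasp_force: 60.4
```

```bash
python3 -c "
from h import *
st('a')"
```

```text
t 39.98 p [669.4   1.7  46.7] yaw 2.690 tilt [-0.007 -0.   ] F [-5.  -1.5 -8.1] Ftool [ 3.7 -3.5  8.1] M [-0.248  1.046  0.093] Mz_tool -0.091 op 32.5 g 60 j6 0.36
to a [0.6721 0.0017 0.051 ] tool mm [-2.4  1.1 -4.4]
```

>>> {"api": "servo_tool", "payload": {"commands": [0,0,0.1,0,0,0.03,25,0,0,0.1,0,0,0.03,25,0,0,0.1,0,0,0.03,25,0,0,0.1,0,0,0.03,25,0,0,0,0,0,0,25]}}

```text
t: 40.6
ee_pos: [0.6697, 0.0021, 0.0463]
eef_rot: [-0.884, -3.008, 0.001]
contact_force: [-5.4, -0.1, -7.9]
opening: 0.0324
grasp_force: 60.4
```

```bash
python3 -c "
from h import *
st('a')"
```

```text
t 40.60 p [669.7   2.1  46.3] yaw 2.570 tilt [-0.006  0.001] F [-5.4 -0.1 -7.9] Ftool [ 4.5 -3.   7.9] M [-0.044  1.065  0.095] Mz_tool -0.094 op 32.4 g 60 j6 0.48
to a [0.6721 0.0017 0.051 ] tool mm [-2.2  0.9 -4.7]
```

>>> {"api": "servo_tool", "payload": {"commands": [0,0,0.1,0,0,0.03,25,0,0,0.1,0,0,0.03,25,0,0,0.1,0,0,0.03,25,0,0,0.1,0,0,0.03,25,0,0,0,0,0,0,25]}}

```text
t: 41.22
ee_pos: [0.67, 0.0026, 0.0461]
eef_rot: [-1.063, -2.95, 0.0]
contact_force: [-5.2, -0.2, -7.9]
opening: 0.0323
grasp_force: 60.4
```

```bash
python3 -c "
from h import *
st('a')"
```

```text
t 41.23 p [670.    2.6  46.1] yaw 2.450 tilt [-0.005  0.002] F [-5.2 -0.2 -7.9] Ftool [ 3.8 -3.5  7.9] M [0.146 1.042 0.103] Mz_tool -0.102 op 32.3 g 60 j6 0.60
to a [0.6721 0.0017 0.051 ] tool mm [-2.1  0.7 -4.9]
```

>>> {"api": "servo_tool", "payload": {"commands": [0,0,0.1,0,0,0.035,25,0,0,0.1,0,0,0.035,25,0,0,0.1,0,0,0.035,25,0,0,0.1,0,0,0.035,25,0,0,0,0,0,0,25]}}

```text
t: 41.85
ee_pos: [0.6704, 0.003, 0.046]
eef_rot: [-1.266, -2.87, -0.001]
contact_force: [-5.0, 1.5, -6.1]
opening: 0.0325
grasp_force: 60.5
```

```bash
python3 -c "
from h import *
st('a')"
```

```text
t 41.85 p [670.4   3.   46. ] yaw 2.311 tilt [-0.005  0.003] F [-5.   1.5 -6.1] Ftool [ 4.4 -2.6  6.1] M [0.304 0.974 0.239] Mz_tool -0.238 op 32.5 g 61 j6 0.74
to a [0.6721 0.0017 0.051 ] tool mm [-2.1  0.4 -5. ]
```

>>> {"api": "servo_tool", "payload": {"commands": [0,0,0,0,0,0.03,25,0,0,0,0,0,0,85,0,0,0,0,0,-0.17,85,0,0,-27,0,0,-0.18,85,0,0,-27,0,0,-0.18,85]}}

```text
t: 42.48
ee_pos: [0.6761, 0.0015, 0.1041]
eef_rot: [0.508, 3.093, 0.001]
contact_force: [-0.1, 0.1, 0.4]
opening: 0.0851
grasp_force: 0.0
```

>>> {"api": "servo_tool", "payload": {"commands": [48.5,8,0,0,0,0,85,48.5,8,0,0,0,0,85,48.5,8,0,0,0,0,85,48.5,8,0,0,0,0,85,0,0,0,0,0,0,85]}}

```text
t: 43.1
ee_pos: [0.499, 0.0966, 0.1027]
eef_rot: [0.514, 3.096, 0.002]
contact_force: [0.8, -0.4, 0.0]
opening: 0.0848
grasp_force: 0.0
```

```bash
python3 -c "
from h import *
st('c');get_image('top');get_image('top');st('c')"
```

```text
t 43.10 p [499.   96.6 102.7] yaw 2.812 tilt [0.003 0.001] F [ 0.8 -0.4  0. ] Ftool [-0.8 -0.1 -0. ] M [-0.011  0.015 -0.005] Mz_tool 0.005 op 84.8 g 0 j6 0.39
to c [0.4979 0.0957 0.051 ] tool mm [ 0.9 -1.3 51.7]
t 43.20 p [503.1  95.6 103.2] yaw 2.810 tilt [0.007 0.   ] F [ 0.3  0.  -0.5] Ftool [-0.3  0.1  0.5] M [-0.044 -0.072  0.001] Mz_tool -0.002 op 84.8 g 0 j6 0.39
to c [0.4979 0.0957 0.051 ] tool mm [ 5.3 -1.7 52.2]
```

>>> {"api": "servo_tool", "payload": {"commands": [3,-0.5,27,0,0,0,70,0,0,27,0,0,0,50,0,0,0,0,0,0,30,0,0,0,0,0,0,25,0,0,0,0,0,0,25]}}

```text
t: 43.82
ee_pos: [0.4978, 0.095, 0.0467]
eef_rot: [0.52, 3.097, -0.002]
contact_force: [2.2, -3.3, -10.9]
opening: 0.0324
grasp_force: 60.4
```

>>> {"api": "servo_tool", "payload": {"commands": [0,0,0.1,0,0,0.03,25,0,0,0.1,0,0,0.03,25,0,0,0.1,0,0,0.03,25,0,0,0,0,0,0,25,0,0,0,0,0,0,25]}}

```text
t: 44.45
ee_pos: [0.4979, 0.0952, 0.0467]
eef_rot: [0.659, 3.07, -0.002]
contact_force: [3.2, -4.3, -11.4]
opening: 0.0325
grasp_force: 60.4
```

```bash
python3 -c "
from h import *
st('c')"
```

```text
t 44.45 p [497.9  95.2  46.7] yaw 2.719 tilt [ 0.002 -0.002] F [  3.2  -4.3 -11.4] Ftool [-4.7 -2.6 11.4] M [-0.882 -0.648  0.082] Mz_tool -0.083 op 32.5 g 60 j6 0.49
to c [0.4979 0.0957 0.051 ] tool mm [ 0.2  0.5 -4.3]
```

>>> {"api": "servo_tool", "payload": {"commands": [0,0,0.1,0,0,0.035,25,0,0,0.1,0,0,0.035,25,0,0,0.1,0,0,0.035,25,0,0,0.1,0,0,0.035,25,0,0,0,0,0,0,25]}}

```text
t: 45.08
ee_pos: [0.498, 0.0954, 0.0462]
eef_rot: [0.872, 3.016, -0.001]
contact_force: [3.1, -3.6, -11.8]
opening: 0.0322
grasp_force: 60.5
```

```bash
python3 -c "
from h import *
st('c')"
```

```text
t 45.08 p [498.   95.4  46.2] yaw 2.579 tilt [ 0.002 -0.001] F [  3.1  -3.6 -11.8] Ftool [-4.5 -1.4 11.8] M [-0.625 -0.789  0.12 ] Mz_tool -0.120 op 32.2 g 60 j6 0.63
to c [0.4979 0.0957 0.051 ] tool mm [ 0.3  0.2 -4.8]
```

>>> {"api": "servo_tool", "payload": {"commands": [0,0,0.1,0,0,0.03,25,0,0,0.1,0,0,0.03,25,0,0,0.1,0,0,0.03,25,0,0,0.1,0,0,0.03,25,0,0,0,0,0,0,25]}}

```text
t: 45.7
ee_pos: [0.4981, 0.0955, 0.0462]
eef_rot: [1.051, 2.958, 0.0]
contact_force: [4.0, -3.1, -9.5]
opening: 0.0325
grasp_force: 60.6
```

```bash
python3 -c "
from h import *
st('c')"
```

```text
t 45.70 p [498.1  95.5  46.2] yaw 2.459 tilt [ 0.002 -0.001] F [ 4.  -3.1 -9.5] Ftool [-5.   0.1  9.5] M [-0.716 -0.756  0.224] Mz_tool -0.226 op 32.5 g 61 j6 0.75
to c [0.4979 0.0957 0.051 ] tool mm [ 0.3 -0.  -4.8]
```

>>> {"api": "servo_tool", "payload": {"commands": [0,0,0,0,0,0.03,25,0,0,0,0,0,0.03,25,0,0,0,0,0,0,25,0,0,0,0,0,0,25,0,0,0,0,0,0,25]}}

```text
t: 46.32
ee_pos: [0.4981, 0.0956, 0.0461]
eef_rot: [1.139, 2.925, 0.001]
contact_force: [4.0, -4.4, -10.3]
opening: 0.0326
grasp_force: 60.5
```

```bash
python3 -c "
from h import *
st('c')"
```

```text
t 46.33 p [498.1  95.6  46.1] yaw 2.399 tilt [ 0.002 -0.001] F [  4.   -4.4 -10.3] Ftool [-5.9 -0.5 10.3] M [-0.65  -0.764  0.237] Mz_tool -0.238 op 32.6 g 61 j6 0.80
to c [0.4979 0.0957 0.051 ] tool mm [ 0.3 -0.1 -4.9]
```

>>> {"api": "servo_tool", "payload": {"commands": [0,0,0,0,0,0.05,25,0,0,0,0,0,0,25,0,0,0,0,0,0,25,0,0,0,0,0,0,25,0,0,0,0,0,0,25]}}

```text
t: 46.95
ee_pos: [0.4982, 0.0956, 0.0461]
eef_rot: [1.211, 2.896, 0.001]
contact_force: [3.5, -3.2, -9.9]
opening: 0.0324
grasp_force: 60.5
```

```bash
python3 -c "
from h import *
st('c')"
```

```text
t 46.95 p [498.2  95.6  46.1] yaw 2.349 tilt [ 0.003 -0.   ] F [ 3.5 -3.2 -9.9] Ftool [-4.7  0.2  9.9] M [-0.645 -0.806  0.326] Mz_tool -0.328 op 32.4 g 61 j6 0.85
to c [0.4979 0.0957 0.051 ] tool mm [ 0.3 -0.2 -4.9]
```

>>> {"api": "servo_tool", "payload": {"commands": [0,0,0,0,0,0,85,0,0,0,0,0,-0.1,85,0,0,-18,0,0,-0.12,85,0,0,-18,0,0,-0.12,85,0,0,-18,0,0,-0.12,85]}}

```text
t: 47.58
ee_pos: [0.4977, 0.0967, 0.1018]
eef_rot: [0.513, 3.098, 0.004]
contact_force: [-0.4, -0.7, 0.9]
opening: 0.0852
grasp_force: 0.0
```

>>> {"api": "servo_tool", "payload": {"commands": [-37.4,27.1,0,0,0,0,85,-37.4,27.1,0,0,0,0,85,-37.4,27.1,0,0,0,0,85,0,0,0,0,0,0,85,0,0,0,0,0,0,85]}}

```text
t: 48.2
ee_pos: [0.6292, 0.1366, 0.1003]
eef_rot: [-0.519, -3.098, -0.001]
contact_force: [-0.3, 0.0, 0.9]
opening: 0.0848
grasp_force: 0.0
```

```bash
python3 -c "
from h import *
st('d')"
```

```text
t 48.20 p [629.2 136.6 100.3] yaw 2.810 tilt [-0.     0.001] F [-0.3  0.   0.9] Ftool [ 0.3 -0.1 -0.9] M [-0.081  0.015 -0.051] Mz_tool 0.051 op 84.8 g 0 j6 0.44
to d [0.632  0.1358 0.051 ] tool mm [-2.9  0.2 49.3]
```

>>> {"api": "servo_tool", "payload": {"commands": [-2,0,26,0,0,0,70,0,0,26,0,0,0,50,0,0,0,0,0,0,30,0,0,0,0,0,0,25,0,0,0,0,0,0,25]}}

```text
t: 48.82
ee_pos: [0.628, 0.1357, 0.0462]
eef_rot: [-0.517, -3.092, 0.001]
contact_force: [-4.9, 1.8, -11.3]
opening: 0.0324
grasp_force: 60.7
```

>>> {"api": "servo_tool", "payload": {"commands": [0,0,0,0,0,0.04,25,0,0,0,0,0,0.04,25,0,0,0,0,0,0.04,25,0,0,0,0,0,0,25,0,0,0,0,0,0,25]}}

```text
t: 49.45
ee_pos: [0.6282, 0.1363, 0.0462]
eef_rot: [-0.7, -3.056, -0.0]
contact_force: [-4.0, 3.9, -10.2]
opening: 0.0321
grasp_force: 60.7
```

```bash
python3 -c "
from h import *
st('d')"
```

```text
t 49.45 p [628.2 136.3  46.2] yaw 2.691 tilt [-0.006  0.002] F [ -4.    3.9 -10.2] Ftool [ 5.2  1.8 10.2] M [0.649 1.011 0.212] Mz_tool -0.215 op 32.1 g 61 j6 0.56
to d [0.632  0.1358 0.051 ] tool mm [-3.6  1.2 -4.8]
```

>>> {"api": "servo_tool", "payload": {"commands": [0,0,0,0,0,0.03,25,0,0,0,0,0,0.02,25,0,0,0,0,0,0,25,0,0,0,0,0,0,25,0,0,0,0,0,0,25]}}

```text
t: 50.08
ee_pos: [0.6283, 0.1366, 0.0462]
eef_rot: [-0.776, -3.038, -0.001]
contact_force: [-4.1, 4.1, -11.5]
opening: 0.0323
grasp_force: 60.7
```

```bash
python3 -c "
from h import *
st('d')"
```

```text
t 50.08 p [628.3 136.6  46.2] yaw 2.642 tilt [-0.006  0.002] F [ -4.1   4.1 -11.5] Ftool [ 5.5  1.6 11.5] M [0.768 0.978 0.253] Mz_tool -0.256 op 32.3 g 61 j6 0.61
to d [0.632  0.1358 0.051 ] tool mm [-3.5  1.1 -4.9]
```

>>> {"api": "servo_tool", "payload": {"commands": [0,0,0,0,0,0.04,25,0,0,0,0,0,0,25,0,0,0,0,0,0,25,0,0,0,0,0,0,25,0,0,0,0,0,0,25]}}

```text
t: 50.7
ee_pos: [0.6284, 0.1368, 0.0462]
eef_rot: [-0.836, -3.022, -0.002]
contact_force: [-3.2, 5.8, -11.1]
opening: 0.0324
grasp_force: 60.6
```

```bash
python3 -c "
from h import *
st('d')"
```

```text
t 50.70 p [628.4 136.8  46.2] yaw 2.602 tilt [-0.006  0.003] F [ -3.2   5.8 -11.1] Ftool [ 5.6  3.4 11.1] M [0.9   0.902 0.312] Mz_tool -0.314 op 32.4 g 61 j6 0.65
to d [0.632  0.1358 0.051 ] tool mm [-3.5  1.  -4.8]
```

>>> {"api": "servo_tool", "payload": {"commands": [0,0,0,0,0,0,85,0,0,0,0,0,0,85,0,0,-18,0,0,-0.07,85,0,0,-18,0,0,-0.07,85,0,0,-18,0,0,-0.07,85]}}

```text
t: 51.32
ee_pos: [0.6338, 0.135, 0.1045]
eef_rot: [0.516, 3.094, 0.001]
contact_force: [-0.0, -0.2, 0.7]
opening: 0.0845
grasp_force: 0.0
```

>>> {"api": "servo_tool", "payload": {"commands": [8,-48.4,0,0,0,0,85,8,-48.4,0,0,0,0,85,8,-48.4,0,0,0,0,85,8,-48.4,0,0,0,0,85,0,0,0,0,0,0,85]}}

```text
t: 51.95
ee_pos: [0.5385, -0.0403, 0.1035]
eef_rot: [0.526, 3.094, -0.002]
contact_force: [0.9, -0.1, 1.3]
opening: 0.0851
grasp_force: 0.0
```

```bash
python3 -c "
from h import *
get_image('top');get_image('top');st('b')"
```

```text
t 52.05 p [539.9 -38.1 103.4] yaw 2.808 tilt [ 0.004 -0.001] F [ 0.4 -0.2  0.3] Ftool [-0.5 -0.  -0.3] M [ 0.019  0.016 -0.075] Mz_tool 0.075 op 85.3 g 0 j6 0.14
to b [ 0.538  -0.0384  0.051 ] tool mm [ 1.9 -1.  52.4]
```

>>> {"api": "servo_tool", "payload": {"commands": [1,-0.5,27,0,0,0,70,0,0,28,0,0,0,50,0,0,0,0,0,0,30,0,0,0,0,0,0,25,0,0,0,0,0,0,25]}}

```text
t: 52.68
ee_pos: [0.5351, -0.0384, 0.0455]
eef_rot: [-0.518, -3.094, 0.008]
contact_force: [-1.4, -6.0, -10.9]
opening: 0.0325
grasp_force: 60.5
```

>>> {"api": "servo_tool", "payload": {"commands": [0,0,0,0,0,0.04,25,0,0,0,0,0,0.04,25,0,0,0,0,0,0.04,25,0,0,0,0,0,0,25,0,0,0,0,0,0,25]}}

```text
t: 53.3
ee_pos: [0.5353, -0.0379, 0.0455]
eef_rot: [-0.702, -3.059, 0.006]
contact_force: [-1.3, -5.8, -11.2]
opening: 0.0322
grasp_force: 60.4
```

```bash
python3 -c "
from h import *
st('b')"
```

```text
t 53.30 p [535.3 -37.9  45.5] yaw 2.691 tilt [-0.004 -0.003] F [ -1.3  -5.8 -11.2] Ftool [-1.3 -5.7 11.2] M [-0.872  0.151  0.182] Mz_tool -0.178 op 32.2 g 60 j6 0.26
to b [ 0.538  -0.0384  0.051 ] tool mm [-2.6  0.7 -5.5]
```

>>> {"api": "servo_tool", "payload": {"commands": [0,0,0,0,0,0.04,25,0,0,0,0,0,0.04,25,0,0,0,0,0,0,25,0,0,0,0,0,0,25,0,0,0,0,0,0,25]}}

```text
t: 53.92
ee_pos: [0.5355, -0.0377, 0.0456]
eef_rot: [-0.822, -3.029, 0.004]
contact_force: [-1.7, -6.2, -12.5]
opening: 0.0328
grasp_force: 60.5
```

```bash
python3 -c "
from h import *
st('b')"
```

```text
t 53.92 p [535.5 -37.7  45.6] yaw 2.611 tilt [-0.004 -0.002] F [ -1.7  -6.2 -12.5] Ftool [-1.7 -6.1 12.5] M [-0.801  0.183  0.307] Mz_tool -0.304 op 32.8 g 60 j6 0.34
to b [ 0.538  -0.0384  0.051 ] tool mm [-2.6  0.6 -5.4]
```

>>> {"api": "servo_tool", "payload": {"commands": [0,0,0,0,0,0,85,0,0,0,0,0,0,85,0,0,-18,0,0,-0.07,85,0,0,-18,0,0,-0.07,85,0,0,-18,0,0,-0.06,85]}}

```text
t: 54.55
ee_pos: [0.5386, -0.0371, 0.1028]
eef_rot: [0.514, 3.096, 0.001]
contact_force: [0.8, 0.3, -0.4]
opening: 0.0849
grasp_force: 0.0
```

>>> {"api": "servo_tool", "payload": {"commands": [-38,27.2,0,0,0,0,85,-38,27.2,0,0,0,0,85,-38,27.2,0,0,0,0,85,0,0,0,0,0,0,85,0,0,0,0,0,0,85]}}

```text
t: 55.18
ee_pos: [0.6714, 0.003, 0.1012]
eef_rot: [0.518, 3.098, 0.0]
contact_force: [-0.2, -0.2, 0.2]
opening: 0.0847
grasp_force: 0.0
```

```bash
python3 -c "
from h import *
st('a')"
```

```text
t 55.17 p [671.4   3.  101.2] yaw 2.810 tilt [0. 0.] F [-0.2 -0.2  0.2] Ftool [ 0.2 -0.2 -0.2] M [ 0.014  0.012 -0.007] Mz_tool 0.007 op 84.7 g 0 j6 0.24
to a [0.6721 0.0017 0.051 ] tool mm [-1.1 -1.  50.2]
```

>>> {"api": "servo_tool", "payload": {"commands": [-1,-0.5,26,0,0,0,70,0,0,27,0,0,0,50,0,0,0,0,0,0,30,0,0,0,0,0,0,25,0,0,0,0,0,0,25]}}

```text
t: 55.8
ee_pos: [0.6684, 0.0014, 0.046]
eef_rot: [-0.519, -3.091, 0.003]
contact_force: [-5.2, -2.6, -9.0]
opening: 0.0322
grasp_force: 60.7
```

>>> {"api": "servo_tool", "payload": {"commands": [0,0,0,0,0,0.04,25,0,0,0,0,0,0.04,25,0,0,0,0,0,0.04,25,0,0,0,0,0,0,25,0,0,0,0,0,0,25]}}

```text
t: 56.42
ee_pos: [0.6686, 0.002, 0.046]
eef_rot: [-0.701, -3.055, 0.002]
contact_force: [-6.3, -1.3, -9.6]
opening: 0.0321
grasp_force: 60.8
```

```bash
python3 -c "
from h import *
st('a')"
```

```text
t 56.42 p [668.6   2.   46. ] yaw 2.690 tilt [-0.007  0.   ] F [-6.3 -1.3 -9.6] Ftool [ 5.  -3.9  9.6] M [-0.148  1.058  0.202] Mz_tool -0.201 op 32.1 g 61 j6 0.36
to a [0.6721 0.0017 0.051 ] tool mm [-3.3  1.3 -5. ]
```

>>> {"api": "servo_tool", "payload": {"commands": [0,0,0,0,0,0.04,25,0,0,0,0,0,0.02,25,0,0,0,0,0,0,25,0,0,0,0,0,0,25,0,0,0,0,0,0,25]}}

```text
t: 57.05
ee_pos: [0.6687, 0.0023, 0.046]
eef_rot: [-0.792, -3.033, 0.001]
contact_force: [-5.1, -0.9, -9.9]
opening: 0.0329
grasp_force: 60.8
```

```bash
python3 -c "
from h import *
st('a')"
```

```text
t 57.05 p [668.7   2.3  46. ] yaw 2.631 tilt [-0.007  0.001] F [-5.1 -0.9 -9.9] Ftool [ 4.  -3.3 10. ] M [0.003 1.028 0.288] Mz_tool -0.287 op 32.9 g 61 j6 0.42
to a [0.6721 0.0017 0.051 ] tool mm [-3.2  1.1 -5. ]
```

>>> {"api": "servo_tool", "payload": {"commands": [0,0,0,0,0,0,85,0,0,0,0,0,0,85,0,0,0,0,0,0,85,0,0,-25,0,0,0,85,0,0,-30,0,0,0,85]}}

```text
t: 57.68
ee_pos: [0.6724, 0.0019, 0.1034]
eef_rot: [0.795, 3.039, 0.0]
contact_force: [0.5, -0.3, 0.2]
opening: 0.085
grasp_force: 0.0
```

>>> {"api": "servo_tool", "payload": {"commands": [0,0,-30,0,0,0,85,0,0,0,0,0,0,85,0,0,0,0,0,0,85,0,0,0,0,0,0,85,0,0,0,0,0,0,85]}}

```text
t: 58.3
ee_pos: [0.6713, 0.0019, 0.1312]
eef_rot: [-0.795, -3.037, 0.001]
contact_force: [-0.1, -0.3, -1.0]
opening: 0.0849
grasp_force: 0.0
```

```bash
python3 -c "
from h import *
st();print(sign_off())"
```

```text
t 58.30 p [671.3   1.9 131.2] yaw 2.630 tilt [-0.002  0.   ] F [-0.1 -0.3 -1. ] Ftool [-0.  -0.3  1. ] M [-0.041  0.037  0.028] Mz_tool -0.027 op 84.9 g 0 j6 0.42
the job is handed in; nothing more can be done
None
```

I handed the job in at 58 s with the gripper open and clear. All four nuts were run down crosswise to about 0.29–0.33 N m (roughly 25 N), nut_c was not felt again after the other three were tightened, and no verdict came back.

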